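# Spin and stop the biscuit pack at the label scanner

## Robot

A 6-joint arm with a two-finger parallel gripper is mounted at the origin on the work surface. World frame = base frame: x ahead of the robot, y to its left, z up, the work surface at z = 0. Lengths are in m, angles in rad, forces in N, time in s.
With the tool pointing down it reaches from about 0.375 to 0.9 m from the base axis. Payload 3.1 kg.
Tool frame: the origin (TCP) lies at the centre of the arm's flange, where the gripper is bolted on; the fingertips stand tip_reach ahead of it and the grasp point (between the pads) lies 164 mm ahead of it (tip_reach is the distance from the TCP to the fingertips, in m); z points along the fingers, y is the direction in which the jaws open and shut (so a half turn about z gives the same grasp; the last joint's range is limited). The gripper opens to 87 mm and grips with 3 to 60 N. Pads are 19 mm wide; open, the fingers measure 117 mm over their backs; the gripper's body (75 mm by 190 mm) begins 51 mm behind the grasp point.
Start: joints at [-1.371, 0.527, 1.433, -0, 1.181, -0.178], TCP at [0.231, -0.581, 0.405] pointing down, gripper open.
Joint ranges: [-3.08, 3.08], [-0.75, 2.2], [0.22, 2.44], [-1.43, 4.57], [0, 2.65], [-2.85, 2.85]. Speed limits (rad/s): [2.79, 2.79, 3.14, 3.14, 3.14, 3.14].

## Interface

Orientations are given as a unit quaternion [x, y, z, w].
In Python, from rig import get_obs, camera, hand_in, tip_reach gives the robot as it stands. The module is installed in compiled form; this text tells all that it offers.
- The arm moves only by the tool servo_tool, never from a script. Its argument "steps" is one flat list of numbers, 5 for each row, row after row: the finger opening in m, from 0 to 0.087, then the shift along the tool's x, y, z in m, then the turn about the tool's z in rad. A call has 1 to 12 rows; each row is the pose to reach, as a shift and turn from the pose commanded when the call began, along the tool's axes at that moment; what a row does not reach only later rows make up. A row lasts 1/8 s, in which the tool goes at most 62.5 mm and 10.7 degrees, less where a joint would pass 70% of its speed; a pose out of reach is approached as far as the arm can. A call with a gripper value outside its range is refused whole. The fingers move at their own pace and stop on an object; "force" is the grip in N (left out, the last holds). Time passes only in rows, so rows that repeat a pose let the fingers close. It gives the time, the measured TCP pose, the force and the opening at its end, in the units of the state.
- get_obs(): the state, without advancing time (a new reading comes with each control period).
- camera(name): name is "scene" or "top" or "wrist"; returns a dict with "pixels" (384x512x3 uint8, blue, green, red), "vertical_fov" (degrees; the focal length in pixels is half the picture's height over the tangent of half this angle, whatever the lens; pixels are square), "cx", "cy" (the principal point, pixels), "T" (4x4, takes a point from camera to world coordinates). Camera axes: x right, y up, looking along -z (the intrinsics and any distortion apply to the point x, -y, -z); pixel columns grow to the right and rows downward; lengths in m; the calibration is good to about 2 mm. A picture is of the moment at which its call begins. There is no depth.
- hand_in(): hands the job in, once; it reports no verdict.
The state is a dict: "time": time; "q": joint angles; "joint_velocities": joint speeds; "joint_torque": joint torques, N m; "position": TCP position; "tool_rot": TCP orientation; "ft_force": force on the tool from outside, world axes, zero at the start; "moment": the same for the moment, N m; "grip_width": finger opening in m.
Only numpy, scipy, OpenCV 4.12 (cv2) and the standard library are available. Lean on these libraries where they do the work, as an engineer would, in place of code of your own. Each camera call takes 0.05 s, during which the arm holds its last target.

## Task

Check the biscuit pack at the label station: flick the rim of the turntable with a fingertip so that it spins freely and carries the pack round at least one full turn, then, while it is still turning, brake it with a fingertip on the rim so that the pack stops with its label facing the scanner. Do not let it run down by itself or stop it and let go with the label pointing elsewhere; leave the turntable standing still like that with the hand away from it. Do not touch or pick up the pack or make it slide on the plate, and leave the scanner, the waiting packs and the label roll alone.

Things in the scene. Friction and masses are not known exactly. Their poses are not given: they have to be found in the camera images.
- station: fixed label-check station. Origin on the table at the turntable's axis, z up; its +x axis points from the turntable axis to the scanner. Blue foot disc 230 mm across and 12 mm high under the plate, and a blue bar 60 mm wide running out to the scanner. Stands in different places, turned up to 32 degrees either way from robot +x.
- turntable: round aluminium plate, 300 mm diameter, 10 mm thick, flat top 50 mm above the table, turning about the vertical axis through the station's origin. Black rubber mat, 208 mm across, flush in the middle; bare matt rim outside it (104 to 150 mm from the axis) with short black ticks: the place for the finger. No handle. Origin on the table at the axis.
- turn (a joint): angle of the turntable in rad, anticlockwise seen from above positive; 0 at the start, no stops, counts on over whole turns (6.28 = one full turn). The ball bearing drags little: spinning free it slows by about 0.14 rad/s2 plus 0.045 rad/s2 for each rad/s of speed. It spins freely in either direction and stays where it is stopped.
- plate_centre (a point): centre of the plate's top face, on the turning axis, 50 mm above the table; fixed. A fingertip pressed on the rim from above with some 5 to 15 N and swept sideways drags the plate along by friction (coefficient about 1); sweeping on until the finger runs off the edge lets it go spinning. Plate and pack have about 0.018 kg m2 of inertia.
- pack: the pack under check: clear hinged plastic box of jam biscuits, 156 x 116 x 46 mm, about 0.3 kg, lying loose on the middle of the rubber mat (within 5 mm of the axis) and carried round by friction. Origin at the centre of its underside; its +x axis points to the short end that carries the label. Its corners sweep a circle of up to about 105 mm radius.
- label (a point): centre of the label on the pack's short end, 79 mm from the pack's middle along its +x and 29 mm above its underside. The red and white label with black bars also folds over onto the lid at that end, so it is seen from above.
- scanner: fixed black label scanner on a short post, head 60 x 76 x 95 mm, top 160 mm above the table, 205 to 265 mm from the turning axis along the station's +x, its dark red window (112 mm above the table) looking at the turntable's axis. Origin at the station's origin.
- waiting_low: another pack like the first, loose on the table beside the turntable, lower one of a stack of two. Origin at the centre of its underside.
- waiting_top: the upper pack of that stack; stack height 92 mm.
- label_roll: white roll of labels standing on its flat end, 84 mm diameter, 50 mm high, loose. Origin at the centre of its underside.
Not all that is in view belongs to the job. Leave any green look-alike of the pack alone.

How it is judged:
By the outcome, as a careful person would: the job done as asked, in the order asked, and still so for the second after the job is handed in, with the robot touching nothing.
It also fails if it takes over 58 s, if anything falls off the work surface, if the arm or the gripper's body presses on something with over 40 N, if the wrist force passes 120 N, or if a joint passes its speed limit or range.

## Working session

There is one attempt and no reset: what is moved stays moved. The work goes in short steps, Python scripts to look and compute and a tool call to move; the robot and the scene stay as the last step left them, time stands still between calls to the robot, and variables do not carry over. Pictures are saved under pics/ and viewed, and the job is handed in when it is done.

Besides the shell and the picture viewer there is one more tool, called after ">>>" as name(argument=value, ...) on one line, values as JSON. servo_tool: Moves the arm, as the interface text tells. Its arguments: {"type":"object","properties":{"steps":{"type":"array"},"force":{"type":"number"}},"required":["steps"]}

```bash
mkdir -p pics; ls; python3 - <<'E'
from rig import *
import cv2,numpy as np
o=get_obs();print(o);print(tip_reach() if callable(tip_reach) else tip_reach)
for n in("scene","top","wrist"):
    c=camera(n);cv2.imwrite(f"pics/{n}0.png",c["pixels"]);print(n,c["vertical_fov"],c["cx"],c["cy"],c["T"].round(4).tolist(),[k for k in c])
E
```

```text
pics
{'time': 0.0, 'q': array([-1.37051617e+00,  5.28495602e-01,  1.43391472e+00,  9.53004121e-06,
        1.18135834e+00, -1.78492581e-01]), 'joint_velocities': array([ 5.24800359e-04, -7.67397654e-04,  2.18886325e-03, -8.09467350e-04,
        7.02941930e-04, -6.08121626e-05]), 'joint_torque': array([ 2.11090100e-04, -4.40038347e+01, -1.76589364e+01,  6.33563125e-02,
        5.81403694e-02, -1.69989526e-04]), 'position': array([ 0.23107669, -0.58034744,  0.40374915]), 'tool_rot': array([ 9.82119700e-01,  1.88254377e-01, -7.44620720e-06, -1.08798325e-03]), 'ft_force': array([ 1.28031444, -0.74060424, -0.22398408]), 'moment': array([-0.01729237, -0.03479317, -0.0050245 ]), 'grip_width': 0.08673541559351824}
0.1822
scene 51.681696517749344 247.98322076379281 189.2858796191516 [[-0.7507, -0.5405, 0.3799, 1.0032], [0.6606, -0.6065, 0.4424, 0.5478], [-0.0087, 0.5831, 0.8124, 1.0037], [0.0, 0.0, 0.0, 1.0]] ['pixels', 'vertical_fov', 'cx', 'cy', 'T']
top 43.19744747249803 254.96678853670065 187.849346569988 [[-0.0012, 0.9923, -0.1235, 0.4144], [-1.0, -0.0018, -0.0054, 0.0385], [-0.0056, 0.1235, 0.9923, 1.452], [0.0, 0.0, 0.0, 1.0]] ['pixels', 'vertical_fov', 'cx', 'cy', 'T']
wrist 65.14464822737312 258.67108499888064 188.94094581438367 [[0.3687, 0.8982, 0.2396, 0.2965], [-0.9296, 0.3568, 0.0929, -0.5548], [-0.002, -0.2569, 0.9664, 0.3845], [0.0, 0.0, 0.0, 1.0]] ['pixels', 'vertical_fov', 'cx', 'cy', 'T']
```

View pics/top0.png

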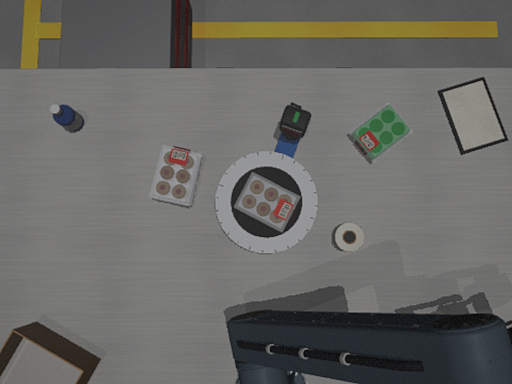

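View pics/scene0.png

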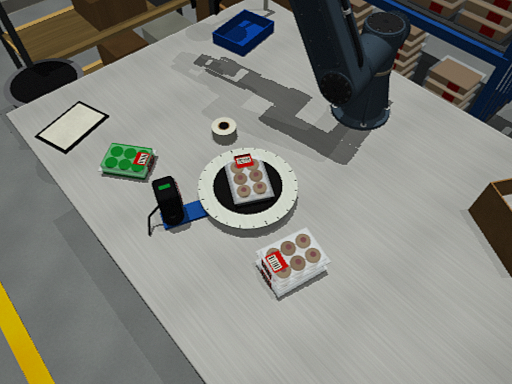

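The top view shows the turntable at about (267,202) with the pack on it and its label at (284,209). The scanner is at (294,122), the waiting stack at (176,175), the green look-alike at (382,132) and the roll at (349,236). The brown-biscuit pack on the black mat is the one meant, because it is the only pack on the turntable.

```bash
cat > h.py <<'E'
import cv2,numpy as np
from rig import *
def ray(c,px,z):
    f=192/np.tan(np.radians(c["vertical_fov"]/2));T=c["T"]
    px=np.atleast_2d(np.asarray(px,float))
    d=np.c_[(px[:,0]-c["cx"])/f,-(px[:,1]-c["cy"])/f,-np.ones(len(px))]@T[:3,:3].T
    return T[:3,3]+d*((z-T[2,3])/d[:,2:3])
def proj(c,P):
    f=192/np.tan(np.radians(c["vertical_fov"]/2));T=c["T"]
    q=(np.atleast_2d(P)-T[:3,3])@T[:3,:3]
    return np.c_[c["cx"]+f*q[:,0]/-q[:,2],c["cy"]-f*q[:,1]/-q[:,2]]
def redmask(im):
    h=cv2.cvtColor(im,cv2.COLOR_BGR2HSV)
    return (((h[...,0]<10)|(h[...,0]>170))&(h[...,1]>140)&(h[...,2]>90)).astype(np.uint8)
def circ(P):
    A=np.c_[2*P[:,:2],np.ones(len(P))];s=np.linalg.lstsq(A,(P[:,:2]**2).sum(1),rcond=None)[0]
    return s[:2],np.sqrt(s[2]+s[0]**2+s[1]**2)
E
python3 - <<'E'
from h import *
for n,ctr in(("top",(267,202)),("scene",(248,188))):
    c=camera(n);im=c["pixels"];h=cv2.cvtColor(im,cv2.COLOR_BGR2HSV)
    # black mat
    m=((h[...,2]<70)).astype(np.uint8);k,l,s,ce=cv2.connectedComponentsWithStats(m)
    yy,xx=np.mgrid[:384,:512]
    near=np.hypot(xx-ctr[0],yy-ctr[1])<60
    best=[i for i in range(1,k) if s[i,4]>300 and near[l==i].mean()>.9]
    for i in best:
        cs,_=cv2.findContours((l==i).astype(np.uint8),cv2.RETR_EXTERNAL,cv2.CHAIN_APPROX_NONE)
        hu=cv2.convexHull(max(cs,key=len))[:,0]
        P=ray(c,hu,.05);print(n,"mat",s[i],circ(P))
    # rim: radial profile, along rays from world circle centre
    c0=circ(P)[0];pts=[]
    g=im.astype(float).mean(2)
    for a in np.arange(0,6.28,.05):
        r=np.arange(.135,.165,.0005)
        p=proj(c,np.c_[c0[0]+r*np.cos(a),c0[1]+r*np.sin(a),0*r+.05])
        v=cv2.remap(g.astype(np.float32),p[:,0:1].astype(np.float32),p[:,1:2].astype(np.float32),1)[:,0]
        j=np.argmax(np.abs(np.gradient(v)));pts.append([c0[0]+r[j]*np.cos(a),c0[1]+r[j]*np.sin(a)])
    print("rim",circ(np.array(pts)))
    m=redmask(im);k,l,s,ce=cv2.connectedComponentsWithStats(m)
    for i in range(1,k):
        if s[i,4]>20: print("red",ce[i],s[i,4],ray(c,ce[i],.096))
    # scanner: green screen top ~? ; blue bar
    b=((h[...,0]>100)&(h[...,0]<125)&(h[...,1]>150)&(h[...,2]>60)).astype(np.uint8);k,l,s,ce=cv2.connectedComponentsWithStats(b)
    for i in range(1,k):
        if s[i,4]>40: print("blue",ce[i],s[i],ray(c,ce[i],.012))
    big=cv2.resize(im[ctr[1]-110:ctr[1]+80,ctr[0]-110:ctr[0]+110],None,fx=3.4,fy=3.1 if 0 else 3.15,interpolation=2);cv2.imwrite(f"pics/{n}crop.png",big)
E
```

```text
top mat [ 231  167   71   71 1647] (array([0.5493503 , 0.01399311]), np.float64(0.10227948522719621))
rim (array([0.54981284, 0.01434825]), np.float64(0.14796235822583745))
red [371.65   138.6875] 80 [[ 0.72373261 -0.28684612  0.096     ]]
red [177.52380952 160.14285714] 84 [[0.66287967 0.26573092 0.096     ]]
red [279.52747253 207.6043956 ] 91 [[ 0.52724391 -0.02292676  0.096     ]]
scene mat [ 213  162   69   52 1335] (array([0.54708693, 0.01402076]), np.float64(0.10211921618981544))
rim (array([0.54852733, 0.0153117 ]), np.float64(0.1481488986868947))
red [138.58823529 157.95588235] 68 [[ 0.7471857  -0.25148183  0.096     ]]
red [244.17525773 163.05154639] 97 [[ 0.52402383 -0.0257907   0.096     ]]
red [277.98076923 260.54487179] 156 [[0.66741851 0.26749676 0.096     ]]
blue [446.97565217  28.88695652] [383   0 126  61 575] [[-0.66212528 -0.06045389  0.012     ]]
blue [243.78267254  31.88986784] [213  16  61  31 681] [[ 0.00170869 -0.6307804   0.012     ]]
blue [192.86144578 210.8373494 ] [182 200  24  23 332] [[ 0.71361021 -0.04203869  0.012     ]]
```

View pics/topcrop.png

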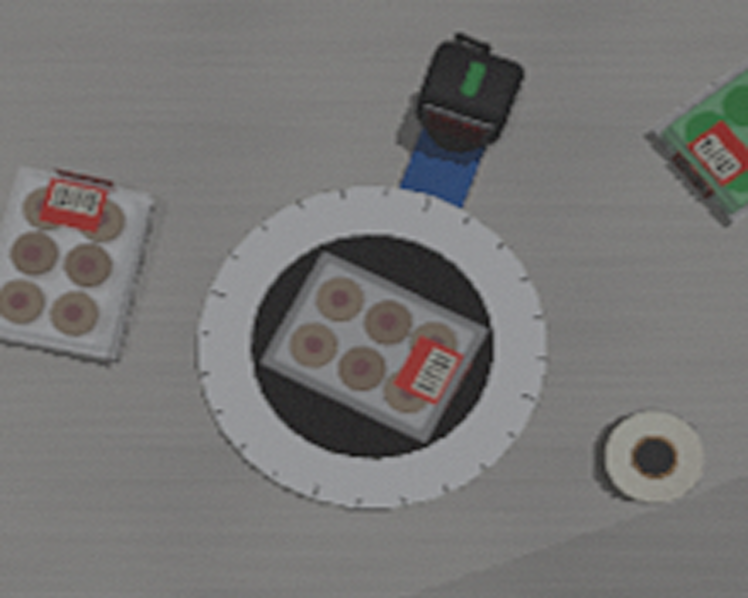

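View pics/scenecrop.png

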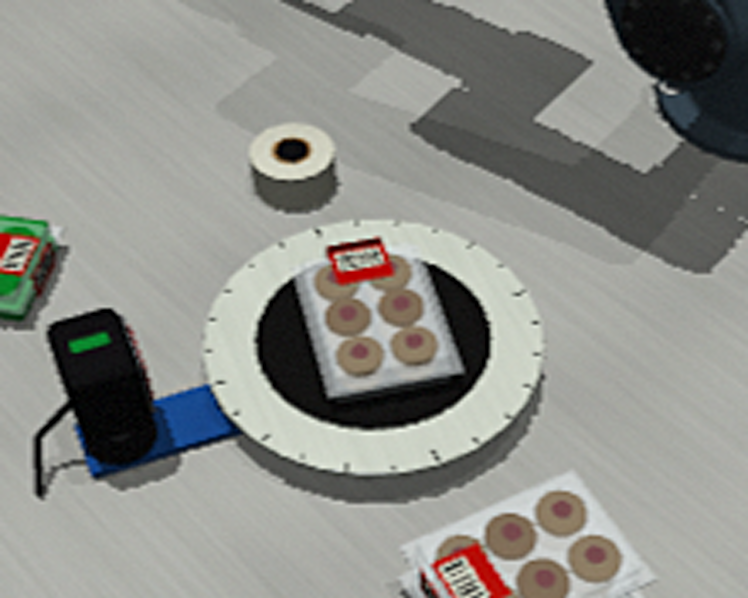

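```bash
cat >> h.py <<'E'
C=np.array([.549,.0147])
def packang(c,dbg=None):
    "pack axis angle (deg, towards label), lid-plane rectangle fit + red side"
    im=c["pixels"];h=cv2.cvtColor(im,cv2.COLOR_BGR2HSV)
    # warp lid plane (z=.096) to 1mm grid... plain metric resampling
    n=240;g=(np.arange(n)-n/2)*.001
    X,Y=np.meshgrid(C[0]+g,C[1]+g,indexing='ij')
    def warp(z):
        p=proj(c,np.c_[X.ravel(),Y.ravel(),0*X.ravel()+z]).astype(np.float32)
        return cv2.remap(im,p[:,0].reshape(n,n),p[:,1].reshape(n,n),1)
    w=warp(.096);hh=cv2.cvtColor(w,cv2.COLOR_BGR2HSV)
    if dbg: cv2.imwrite(dbg,cv2.resize(w,None,fx=2,fy=2))
    r=redmask(w);ii,jj=np.nonzero(r)
    R=np.hypot(ii-n/2,jj-n/2);ok=R<88;ii=ii[ok];jj=jj[ok]
    if len(ii)<60: return None
    rc=np.array([ii.mean()-n/2,jj.mean()-n/2])
    I,J=np.mgrid[:n,:n]
    m=(((hh[...,2]>75))&(np.hypot(I-n/2,J-n/2)<97)).astype(np.uint8)
    m=cv2.morphologyEx(m,cv2.MORPH_OPEN,np.ones((9,9)))
    k,l,s,ce=cv2.connectedComponentsWithStats(m)
    i=l[n//2-15:n//2+15,n//2-15:n//2+15].max() if 0 else np.argmax([0]+[s[q,4]for q in range(1,k)])
    pts=np.argwhere(l==i)[:, :].astype(np.float32)-n/2
    (cx,cy),(a,b),th=cv2.minAreaRect(pts)
    if a<b: th+=90
    u=np.array([np.cos(np.radians(th)),np.sin(np.radians(th))])
    if u@rc<0:u=-u
    return dict(ang=np.degrees(np.arctan2(u[1],u[0])),size=(a,b),ctr=(cx,cy),redang=np.degrees(np.arctan2(rc[1],rc[0])),redr=np.hypot(*rc),nred=len(ii))
E
python3 - <<'E'
from h import *
for n in("top","scene"):
    c=camera(n);print(n,packang(c,f"pics/w_{n}.png"))
    im=c["pixels"];h=cv2.cvtColor(im,cv2.COLOR_BGR2HSV)
    for nm,m,z in(("green",(abs(h[...,0].astype(int)-65)<12)&(h[...,1]>120)&(h[...,2]>60),.16),("blue",(h[...,0]>100)&(h[...,0]<125)&(h[...,1]>120)&(h[...,2]>40),.012)):
        k,l,s,ce=cv2.connectedComponentsWithStats(m.astype(np.uint8))
        for i in range(1,k):
            P=ray(c,ce[i],z)[0];d=P[:2]-C
            if s[i,4]>6 and .1<np.hypot(*d)<.3: print(nm,ce[i],s[i,4],P,np.hypot(*d),np.degrees(np.arctan2(d[1],d[0])))
E
```

```text
top {'ang': np.float64(-117.75854110717773), 'size': (156.72369384765625, 115.0859603881836), 'ctr': (-4.575924873352051, -2.1442337036132812), 'redang': np.float64(-119.29085355619644), 'redr': np.float64(42.1745231000897), 'nred': 625}
green [295.64516129 116.77419355] 31 [ 0.77076148 -0.0659161   0.16      ] 0.23595998079122782 -19.97753042897878
blue [286.03333333 147.69166667] 240 [ 0.71575299 -0.04773233  0.012     ] 0.17805717010859715 -20.52590402703995
scene {'ang': np.float64(-101.6047592163086), 'size': (192.12466430664062, 171.72012329101562), 'ctr': (-10.959274291992188, 1.4157485961914062), 'redang': np.float64(-121.43371551775735), 'redr': np.float64(49.1154948238402), 'nred': 1146}
green [143.5 150.7] 20 [ 0.74040571 -0.20881106  0.16      ] 0.2942674634614696 -49.424604463824615
green [163.75510204 186.30612245] 49 [ 0.76828798 -0.06690827  0.16      ] 0.233981040695578 -20.412807211555343
blue [189.94457831 213.03373494] 415 [ 0.72467838 -0.04158955  0.012     ] 0.18447603239612945 -17.766108560761307
blue [161.18181818 215.63636364] 11 [ 0.7934715  -0.09068919  0.012     ] 0.26622020149421194 -23.320384801114763
```

```bash
python3 -c "
import cv2,numpy as np
a=cv2.imread('pics/w_top.png');b=cv2.imread('pics/w_scene.png')
s=cv2.imread('pics/top0.png')[90:160,260:330];s=cv2.resize(s,(480,480),interpolation=2)
cv2.imwrite('pics/cmp.png',cv2.resize(np.hstack([a,b,s]),None,fx=.55,fy=.55))"
```

```text
(no output)
```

View pics/cmp.png

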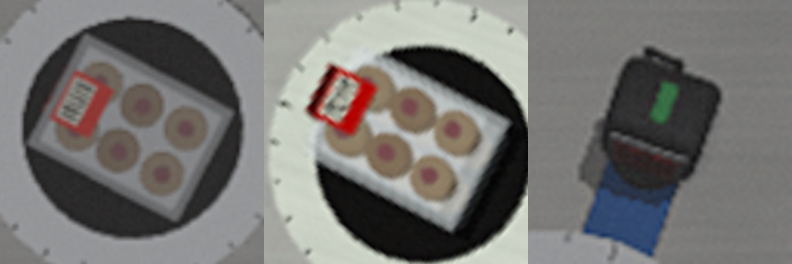

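>>> servo_tool(steps=[0,0.385,-0.45,0.1,0.378,0,0.385,-0.45,0.1,0.378,0,0.385,-0.45,0.1,0.378,0,0.385,-0.45,0.1,0.378,0,0.385,-0.45,0.1,0.378,0,0.385,-0.45,0.1,0.378,0,0.385,-0.45,0.1,0.378,0,0.385,-0.45,0.1,0.378,0,0.385,-0.45,0.1,0.378,0,0.385,-0.45,0.1,0.378,0,0.385,-0.45,0.1,0.378,0,0.385,-0.45,0.1,0.378], force=20)

```text
time: 1.85
position: [0.4226, -0.0205, 0.3049]
tool_rot: [1.0, 0.001, 0.0, 0.0]
ft_force: [-0.4, -1.2, 0.6]
grip_width: 0.0005
```

```bash
python3 - <<'E'
from h import *
o=get_obs();print(o["time"],o["position"],o["tool_rot"],o["ft_force"],o["q"],o["grip_width"])
a=[]
for n in("top","wrist"):
    c=camera(n);a.append(c["pixels"]);print(packang(c) if n=="top" else "")
cv2.imwrite("pics/v1.png",cv2.resize(np.hstack(a),(800,300)))
E
```

```text
1.85 [ 0.42255926 -0.02051551  0.30490038] [9.99999734e-01 6.63998739e-04 2.02335779e-04 2.24562227e-04] [-0.36430522 -1.19829245  0.64621031] [-3.13905014e-01  4.43754771e-01  2.02273372e+00 -4.83337172e-04
  6.74580441e-01  1.25594071e+00] 0.00047835704189159826
{'ang': np.float64(-117.25532913208008), 'size': (157.10604858398438, 115.5128173828125), 'ctr': (-4.388240814208984, -2.2242279052734375), 'redang': np.float64(-119.23635533223911), 'redr': np.float64(42.340536691960835), 'nred': 640}
```

View pics/v1.png

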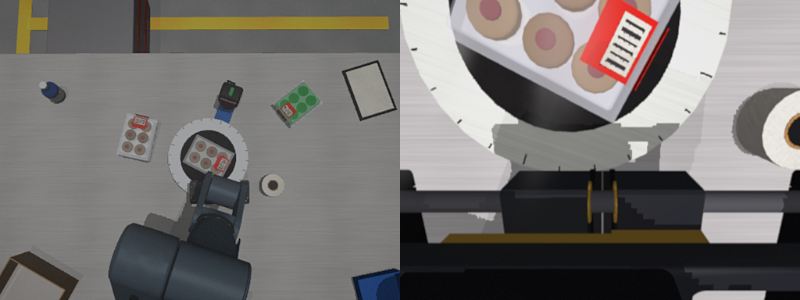

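The arm covers neither the pack nor the label in the top view. The closed fingertip is above the near rim. I'll descend and find the contact stiffness.

>>> servo_tool(steps=[0,0,0,0.03,0,0,0,0,0.06,0,0,0,0,0.068,0,0,0,0,0.068,0])

```text
time: 2.45
position: [0.4224, -0.021, 0.2367]
tool_rot: [1.0, -0.0, -0.0, -0.0]
ft_force: [-0.7, 0.0, -0.3]
grip_width: 0.0003
```

>>> servo_tool(steps=[0,0,0,0.003,0,0,0,0,0.004,0,0,0,0,0.004,0])

```text
time: 2.82
position: [0.4225, -0.0202, 0.2332]
tool_rot: [1.0, 0.0, 0.0, 0.0]
ft_force: [0.1, 0.5, -0.3]
grip_width: 0.0004
```

>>> servo_tool(steps=[0,0,0,0.002,0,0,0,0,0.002,0])

```text
time: 3.08
position: [0.4224, -0.0202, 0.2325]
tool_rot: [1.0, 0.001, 0.001, 0.0]
ft_force: [-2.0, -1.2, 20.0]
grip_width: 0.0006
```

Contact is at TCP z≈0.2323, with about 15 N/mm of stiffness. Next is the flick towards world +y (clockwise), with the tip lifting off at the end.

>>> servo_tool(steps=[0,0,0,-0.0007,0,0,0,-0.008,-0.0007,0,0,0,-0.028,-0.0007,0,0,0,-0.062,-0.0007,0,0,0,-0.11,-0.0007,0,0,0,-0.16,-0.02,0,0,0,-0.18,-0.04,0,0,0,-0.18,-0.04,0])

```text
time: 4.08
position: [0.4224, 0.1612, 0.2719]
tool_rot: [1.0, 0.002, 0.002, -0.0]
ft_force: [0.2, 0.3, -0.5]
grip_width: 0.0004
```

```bash
cat > track.py <<'E'
from h import *
import json,os,sys
D=json.load(open("tr.json")) if os.path.exists("tr.json") else []
for k in range(int(sys.argv[1])):
    t=get_obs()["time"];c=camera("top");r=packang(c)
    if r: D.append([float(t),float(r["ang"]),[float(v) for v in r["size"]],[float(v) for v in r["ctr"]],float(r["redang"])]);print(round(t,3),round(r["ang"],1),np.round(r["size"]),np.round(r["ctr"],1),round(r["redang"],1))
    else: print(t,None)
cv2.imwrite("pics/tr%.2f.png"%t,c["pixels"])
o=get_obs();print(o["time"],o["position"],o["ft_force"])
json.dump(D,open("tr.json","w"))
E
python3 track.py 4
```

```text
4.075 143.7 [116. 157.] [-2.3  3.3] 140.8
4.125 136.6 [116. 156.] [-1.8  3.5] 133.1
4.175 129.9 [116. 156.] [-1.2  3.3] 127.0
4.225 123.1 [116. 157.] [-0.8  3.5] 119.4
4.275 [0.42208812 0.15895482 0.27011928] [0.03448899 0.23388409 1.00020934]
```

It is spinning clockwise at about 2.4 rad/s and the pack is steady on the mat. I'll move to hover over the near rim.

>>> servo_tool(steps=[0,0,0.06,0.0,0,0,0,0.12,0.012,0,0,0,0.145,0.0256,0,0,0,0.145,0.0256,0,0,0,0.145,0.0256,0])

```text
time: 4.9
position: [0.4221, 0.0146, 0.2449]
tool_rot: [1.0, -0.0, -0.001, -0.0]
ft_force: [-0.9, -0.1, 0.2]
grip_width: 0.0005
```

>>> servo_tool(steps=[0,0,0,0.008,0])

```text
time: 5.03
position: [0.4224, 0.0155, 0.2374]
tool_rot: [1.0, 0.001, 0.001, 0.0]
ft_force: [-0.6, -0.2, 0.2]
grip_width: 0.0004
```

```bash
python3 track.py 4; cat > pred.py <<'E'
import json,numpy as np
from scipy.optimize import least_squares
from scipy.integrate import solve_ivp
D=json.load(open("tr.json"));t=np.array([d[0] for d in D]);a=np.unwrap(np.radians([d[1] for d in D]))
# fix unwrap across long gaps with model: state angle phi (CW positive)
def mod(p,tt):
    w0,ph,k0=p
    tau=tt-t[0];k=.045;A=w0+k0/k
    return ph+A*(1-np.exp(-k*tau))/k-k0/k*tau, A*np.exp(-k*tau)-k0/k
ang=-np.radians([d[1] for d in D])
def res(p):
    e=ang-mod(p,t)[0];return np.r_[np.angle(np.exp(1j*e)),(p[2]-.14)/.03*.02]
best=min((least_squares(res,[w,ang[0],.14]) for w in np.arange(2.2,2.65,.05)),key=lambda s:s.cost)
p=best.x;print("w0,ph,k0",p,"resid deg",np.degrees(res(p)[:-1]).round(1))
tgt=np.radians(20.2)
ts=np.arange(t[-1],t[-1]+12,.005);ph,w=mod(p,ts);ok=w>0;
n=np.floor((ph-tgt)/(2*np.pi))
for i in np.nonzero(np.diff(n)>0)[0]:
    if w[i]>0: print("cross t=%.3f w=%.2f turned=%.2f"%(ts[i],w[i],ph[i]-np.radians(117.5)))
E
python3 pred.py
```

```text
5.025 18.1 [158. 116.] [ 2.8 -1.5] 14.6
5.075 11.5 [157. 116.] [ 2.6 -2. ] 7.0
5.125 5.5 [157. 116.] [ 2.2 -2.3] 2.5
5.175 0.0 [156. 115.] [ 2.  -2.5] -3.8
5.225 [0.42228714 0.01554986 0.23707181] [0.32503659 0.65891936 0.24266826]
w0,ph,k0 [ 2.42288925 -2.50732279  0.14075774] resid deg [-0.   0.1 -0.  -0.1  0.   0.4  0.2 -0.5]
cross t=5.335 w=2.12 turned=-1.70
cross t=9.020 w=1.32 turned=4.58
```

>>> servo_tool(steps=[0,0,0,0,0,0,0,0,0,0,0,0,0,0,0,0,0,0,0,0,0,0,0,0,0,0,0,0,0,0,0,0,0,0,0,0,0,0,0,0,0,0,0,0,0,0,0,0,0,0,0,0,0,0,0,0,0,0,0,0])

```text
time: 6.72
position: [0.4224, 0.0148, 0.2372]
tool_rot: [1.0, 0.0, -0.0, -0.0]
ft_force: [-0.2, -0.7, -0.1]
grip_width: 0.0005
```

```bash
python3 track.py 2;python3 pred.py
```

```text
6.725 -177.0 [155. 116.] [-3.6  1.9] -178.4
6.775 178.0 [116. 155.] [-2.9  2.3] 177.0
6.825 [0.42243322 0.01480558 0.2371449 ] [-0.07985787  0.10196406 -0.63015549]
w0,ph,k0 [ 2.42082193 -2.50780815  0.1339035 ] resid deg [ 0.   0.1 -0.  -0.1  0.   0.3  0.1 -0.6  0.1 -0. ]
cross t=8.970 w=1.35 turned=4.58
```

>>> servo_tool(steps=[0,0,0,0,0,0,0,0,0,0,0,0,0,0,0,0,0,0,0,0,0,0,0,0,0,0,0,0,0,0,0,0,0,0,0,0,0,0,0,0,0,0,0,0,0,0,0,0,0,0])

```text
time: 8.07
position: [0.4224, 0.0148, 0.2371]
tool_rot: [1.0, 0.0, -0.0, -0.0]
ft_force: [-0.2, -0.5, 0.5]
grip_width: 0.0005
```

```bash
python3 track.py 3;python3 pred.py
```

```text
8.075 54.8 [157. 116.] [2.5 0.7] 50.7
8.125 50.2 [157. 116.] [2.9 0.6] 46.3
8.175 46.1 [158. 116.] [3.2 0.8] 41.7
8.225 [0.42244417 0.01481703 0.23717526] [0.07948381 0.46865747 0.08304142]
w0,ph,k0 [ 2.42562174 -2.50882912  0.13806635] resid deg [ 0.1  0.2  0.  -0.  -0.1  0.2  0.  -0.7  0.3  0.2 -0.1  0.1 -0.1]
cross t=8.990 w=1.34 turned=4.58
```

>>> servo_tool(steps=[0,0,0,0,0,0,0,0,0,0,0,0,0,0,0,0,0,0,0,0,0,0,0,0,0,0,0,0,0.006,0,0,0,0,0.006,0,0,0,0,0.006,0])

```text
time: 9.22
position: [0.4225, 0.0148, 0.2325]
tool_rot: [1.0, 0.0, 0.001, 0.0]
ft_force: [-1.6, 0.3, 19.9]
grip_width: 0.0006
```

```bash
python3 track.py 3; python3 - <<'E'
from h import *
import glob
c=camera("scene");cv2.imwrite("pics/sc_b.png",c["pixels"][130:290,110:350]);
E
```

```text
9.225 -17.3 [116. 157.] [ 1.3 -3.6] -21.3
9.275 -17.4 [116. 157.] [ 1.4 -3.6] -21.3
9.325 -17.3 [116. 157.] [ 1.4 -3.5] -21.3
9.375 [0.42245367 0.01480609 0.23247598] [-3.07161766  0.34249243 19.62776156]
```

It stopped with the pack axis at -17.3°, and the scanner lies at about -20.2°. From the turntable axis the label point is at about -19.4°, so it faces the window. I'll lift straight up and retreat.

>>> servo_tool(steps=[0,0,0,-0.002,0,0,0,0,-0.01,0,0,0,0,-0.04,0,0,0,0,-0.09,0,0,0,0,-0.12,0,0,0,0.03,-0.15,0,0,0,0.08,-0.15,0,0,0,0.13,-0.15,0,0,0,0.18,-0.15,0,0,0,0.2,-0.15,0,0,0,0.2,-0.15,0,0,0,0.2,-0.15,0])

```text
time: 10.92
position: [0.4221, -0.1837, 0.3808]
tool_rot: [1.0, 0.001, -0.001, -0.001]
ft_force: [-0.2, -0.0, -0.4]
grip_width: -0.0001
```

```bash
python3 track.py 3; python3 - <<'E'
from h import *
a=camera("top")["pixels"];b=camera("scene")["pixels"]
cv2.imwrite("pics/fin.png",cv2.resize(np.hstack([a[60:300,120:420],b[100:340,80:380]]),(800,320)))
E
```

```text
10.925 -17.3 [116. 157.] [ 1.4 -3.5] -21.2
10.975 -17.5 [116. 157.] [ 1.3 -3.6] -21.3
11.025 -17.3 [117. 157.] [ 1.3 -3.5] -21.1
11.075 [ 0.4224474  -0.18368653  0.38108026] [ 0.22709679  0.28520431 -0.00542761]
```

View pics/fin.png

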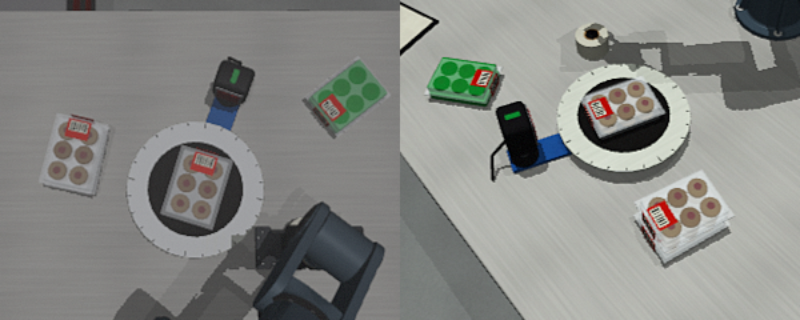

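The pack stands still with its label (205,160 in the left half) facing the scanner (233,80). The hand is well clear, and the stack, roll and green look-alike are where they were.

```bash
python3 -c "
from rig import *
hand_in()"
```

```text
the job is handed in; nothing more can be done
```

The job is done and handed in at about 11 s of robot time: the pack stopped with its label facing the scanner, and the turntable is standing still with the hand clear.

- **Spin:** I flicked the near rim with the closed fingertip. The turntable spun freely clockwise at about 2.4 rad/s and turned about 10.9 rad in all, which is more than one full turn after release.
- **Brake:** I pressed the rim while it was still turning at about 1.3 rad/s, held it until it stood still, then lifted straight off.
- **Final checks:**
  - After the hand was away, the pack's axis read a steady -17.3° to -17.5°. The scanner's direction is about -20.2°, so the label is about 3° short of dead-on; I left it rather than nudge it. Seen from the turntable's axis, the label's centre is at about -19.4°.
  - The pack did not visibly slide. Its angle followed one smooth slowing-down curve to within 0.7°.
  - In the last picture the scanner, waiting packs, label roll and green look-alike are undisturbed.
- **Disagreement:** The rim press came out at about 20 N, in the first contact test and again when braking. That is above the suggested 5 to 15 N but below the 40 N limit.

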